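Set, guard and cap the steam regulator of the pressing station

ROBOT

A 6-joint arm with a two-finger parallel gripper is mounted at the origin on the work surface. World frame = base frame: x ahead of the robot, y to its left, z up, the work surface at z = 0. Lengths are in m, angles in rad, forces in N, time in s.
With the tool pointing down it reaches from about 0.3 to 0.875 m from the base axis. Payload 6.4 kg.
Tool frame: the origin (TCP) lies midway between the tips of the shut fingers; the grasp point (between the pads) lies 19 mm behind it; z points along the fingers, y is the line along which they close (so a half turn about z gives the same grasp; the last joint's range is limited). The gripper opens to 85 mm and grips with 20 to 120 N. Pads are 22 mm wide; open, the fingers measure 114 mm over their backs; the gripper's body (76 mm by 85 mm) begins 54 mm behind the grasp point. The pads swing forward as they close: fully open they stand 13 mm farther back than shut.
Start: joints at [-1.339, 0.181, 1.607, -0, 1.354, -0.206], TCP at [0.244, -0.521, 0.231] pointing down, gripper open.
Joint ranges: [-2.99, 2.99], [-0.89, 2.07], [0.3, 2.58], [-1.14, 4.28], [0, 2.63], [-3.12, 3.12]. Speed limits (rad/s): [2.57, 2.57, 3.01, 3.14, 3.14, 3.14].

INTERFACE

Orientations are given as a unit quaternion [w, x, y, z].
In Python, from bench import ctrl gives the robot as it stands.
- The arm moves only by the tool drive_tool, never from a script. Its argument "plan" is a list that holds one entry, the list of rows, each a list of 4 numbers: the shift along the tool's x, y, z scaled (see below), then the turn about the tool's z scaled (see below). In form: [[[x, y, z, roll], ...]]. A call has 1 to 12 rows; each row is the pose to reach, as a shift and turn from the pose commanded when the call began, along the tool's axes at that moment, turning the shorter way round; what a row does not reach only later rows make up. The controller multiplies each number of a shift by 400 mm and each number of a turn by 180 degrees. A row lasts 1/12 s, in which the tool goes at most 41.7 mm and 7.16 degrees, less where a joint would pass 70% of its speed; a pose out of reach is approached as far as the arm can. A call with a number of a shift or a turn outside -1 to 1 is refused whole. A call with a gripper value outside its range is refused whole. "jaw" is the closure, from 0 (fully open) to 1 (shut), set as the call begins (left out, the last holds). The fingers move at their own pace and stop on an object; the grip force is fixed at half the most. Time passes only in rows, so rows that repeat a pose let the fingers close. It gives the time, the measured TCP pose, the force, the opening and the grip force at its end, in the units of the state.
- ctrl.get_obs(): the state, without advancing time (a new reading comes with each control period).
- ctrl.camera(name): name is "scene" or "top" or "wrist"; returns (picture, depth): 384x512x3 uint8, red, green, blue; 384x512 float32, m along the optical axis (not along the pixel's ray), 0 where there is no reading.
- ctrl.camera_info(name): a dict with "camera_matrix" (3x3 intrinsics, pixels), "D" ([k1, k2, p1, p2, k3] as OpenCV has them; the pictures are not rectified), "R" (3x3) and "t" (3): a world point X has camera coordinates R X + t; the wrist camera has in their place "T_tool_cam" (4x4, takes a point from camera to tool coordinates, whose origin is the TCP and whose axes are the flange's). Camera axes: x right, y down, z forward; pixel columns grow to the right and rows downward; lengths in m; the calibration is good to about 2 mm. A picture is of the moment at which its call begins: read the wrist's pose just before it. camera_info takes no time and is no camera call.
- ctrl.hand_in(): hands the job in; it is judged then, once.
The state is a dict: "time_s": time; "q": joint angles; "dq": joint speeds; "joint_efforts": joint torques, N m; "eef_pos": TCP position; "eef_rot": TCP orientation; "wrist_force": force on the tool from outside, world axes, zero at the start; "torque": the same for the moment, N m; "opening": opening from 0.0 (shut) to 1.0 (fully open); "grasp_force": force on a finger pad.
Only numpy, scipy, OpenCV 4.12 (cv2) and the standard library are available. Lean on these libraries where they do the work, as an engineer would, in place of code of your own. Each camera call takes 0.05 s, during which the arm holds its last target. There are 200 camera calls.

TASK

Turn the steam regulator knob until its white pointer faces the black index on the dial plate, then slide the guard fully over the knob. Then take the loose snap cap, press it mouth down onto the stud until it clicks, and go on pressing it firmly down against the rubber washer: finish while you are still pressing it, without letting go. Leave the thread spool, the bottle and the brush where they are.

Things in the scene. Friction and masses are not known exactly. Their poses are not given: they have to be found in the camera images.
- console: White steel steam control box fixed on the table, 116 mm (x) by 410 mm (y) by 60 mm high; origin at the centre of its underside, z up. It may be turned a little. On its flat top (60 mm above the origin), along its y axis: the knob at y = -130 mm, the guard in the middle, the stud at y = +55 mm.
- knob_grip (a point): Centre of the knob's grip bar, on the knob's axis, 24 mm above the box top. The black bar is 36 mm long, 12 mm wide and spans 10 to 34 mm above the box top, over a disc 38 mm in diameter that reaches 10 mm above the box top. Its x axis lies along the bar and points to the end with the white pointer (a stripe on top and a small tab at the disc's rim); it turns with the knob.
- knob (a joint): Angle of the knob in rad; grows clockwise seen from above, 0 to 2.0; it stays where it is left (friction 0.05 N m). At 0 the pointer looks along the box's +x (away from the robot).
- mark: Thin aluminium dial plate, 62 mm in diameter, round the knob on the box top, with one black raised index (10 by 5 mm) near its rim. Origin on the knob's axis; its x axis points from the axis to the index. The knob is set when the pointer (x axis of knob_grip) points the same way; the index always lies clockwise of the pointer at the start.
- guard_handle (a point): Middle of the black grip fin on the guard's roof, 52 mm above the box top. The fin is 44 mm long (along the box's x), 12 mm thick (along the box's y), 22 mm high, its top 62 mm above the box top. The guard is a grey sheet hood 72 by 72 mm, its roof 40 mm above the box top, open below and on its -y side; a flat slotted steel strap runs from it to +y round the stud's neck.
- guard (a joint): How far the guard has slid towards the box's -y, in m: near 0 it stands open between knob and stud, 0.10 is its end stop, where it covers the knob (its centre over the knob's axis). Friction about 2 N.
- stud_top (a point): Top centre of the steel stud, 36 mm above the box top. The stud is 19 mm in diameter, tip tapered to 8 mm over 8 mm; four sprung balls stand out to 28 mm diameter, centred 20 mm above the box top. The cap's mouth meets the balls 25 mm above the box top; the push rises to about 10 N, drops below 20 mm (the click: it pulls itself down), and the mouth meets the washer at 12 mm.
- washer (a joint): How far the sprung black rubber washer round the foot of the stud is pressed down, in m: 0 free (its top 12 mm above the box top), 0.004 fully down; stiffness 3.5 N/mm. With the cap snapped on but not pressed it reads under 0.001; pressed firmly home it reads 0.002 or more.
- cap: Loose grey plastic snap cap, 41 mm outer diameter, 34 mm high, about 40 g, standing mouth down on the table in front of the box; origin at the centre of its mouth (underside), z up through its closed top. A lip of 24 mm bore, 3 mm high, inside its mouth snaps over the stud's balls. Clicked and pressed home, its mouth is 8 to 10 mm above the box top.
- spool: Bystander: bare wooden thread spool with two flanges, 38 mm in diameter, 50 mm high, standing on the table in front of the box; origin at the centre of its underside. Leave it alone.
- bottle: Bystander: white bottle, 60 mm in diameter, 160 mm high, on the robot's left; origin at the centre of its underside. Leave it alone.
- brush: Bystander: wooden brush lying on the table on the robot's right. Leave it alone.
There are look-alikes about, which are no part of the job. What is shaped like the cap but green or yellow is not meant.

How it is judged:
On the way, in this order (a step that is already met when the one before it is completed fails the run):
1. the knob's pointer is set to the index while the guard is still open (angle between the x axis of knob_grip and the x axis of mark, either way round below 0.14 rad and value of joint guard below 0.06 m), for 0.2 s.
2. the guard is slid fully over the set knob (angle between the x axis of knob_grip and the x axis of mark, either way round below 0.14 rad and value of joint guard above 0.092 m), for 0.2 s.
3. the cap has snapped over the stud's balls (horizontal distance between cap and stud_top below 0.005 m and z of cap in the frame of console below 0.0735 m and angle between cap's own z axis and vertical below 0.15 rad), for 0.1 s.
At the end, for the whole second after the job is handed in: Pointer within 0.14 rad of the index; guard slid over 92 of its 100 mm; cap upright on the stud (within 5 mm of its axis, mouth under 11.5 mm above the box top), at rest, with the fingers still on it (over 3 N) keeping the washer pressed down more than 1.5 mm (about 5 N) (all of step 2 and horizontal distance between cap and stud_top below 0.005 m and z of cap in the frame of console below 0.0715 m and angle between cap's own z axis and vertical below 0.15 rad and value of joint washer above 0.0015 m and contact force between the fingers and cap above 3 N and linear speed of cap below 0.02 m/s); the arm keeps its last pose, push and grip.
It fails at once if a bystander was knocked or moved (distance of any of spool, bottle, brush from where it was at the start of the episode above 0.03 m).
It also fails if it takes over 67 s, if anything falls off the work surface, if the arm or the gripper's body presses on something with over 40 N, if the wrist force passes 120 N, or if a joint passes its speed limit or range.

## Working session

There is one attempt and no reset: what is moved stays moved. The work goes in short steps, Python scripts to look and compute and a tool call to move; the robot and the scene stay as the last step left them, time stands still between calls to the robot, and variables do not carry over. Pictures are saved under pics/ and viewed, at most 10 in all, crops included, and the job is handed in when it is done.

Besides the shell and the picture viewer there is one more tool, called after ">>>" as name(argument=value, ...), one argument or row to a line, values as JSON. drive_tool: Moves the arm, as the interface text tells. Its arguments: {"type":"object","properties":{"plan":{"type":"array"},"jaw":{"type":"number"}},"required":["plan"]}

```bash
mkdir -p pics; cat > h.py <<'E'
import numpy as np, cv2
from bench import ctrl
from scipy.spatial.transform import Rotation as Ro
def tool():
    o=ctrl.get_obs(); q=np.array(o['eef_rot']); return np.array(o['eef_pos']),Ro.from_quat(q[[1,2,3,0]]).as_matrix()
def look(n,save=None):
    ci=ctrl.camera_info(n); p,R=tool(); im,d=ctrl.camera(n)
    if 'R' in ci: Rw=np.array(ci['R']).T; c=-Rw@np.array(ci['t'])
    else:
        T=np.array(ci['T_tool_cam']); Rw=R@T[:3,:3]; c=p+R@T[:3,3]
    if save: cv2.imwrite('pics/'+save+'.png',im[:,:,::-1])
    return im,d,(np.array(ci['camera_matrix']),np.array(ci['D']),Rw,c)
def rays(cal,uv):
    K,D,Rw,c=cal
    n=cv2.undistortPoints(np.array(uv,float).reshape(-1,1,2),K,D).reshape(-1,2)
    return np.c_[n,np.ones(len(n))]@Rw.T
def onplane(cal,uv,z):
    r=rays(cal,uv); c=cal[3]; return c+r*((z-c[2])/r[:,2])[:,None]
def bydepth(cal,uv,d):
    uv=np.array(uv); return cal[3]+rays(cal,uv)*d[uv[:,1].astype(int),uv[:,0].astype(int)][:,None]
def rel(target,yaw=None):
    "row numbers for a world TCP target, from the measured pose"
    p,R=tool(); return np.round(R.T@(np.array(target)-p)/0.4,4)
E
python3 - <<'E'
from h import *
o=ctrl.get_obs(); print({k:np.round(v,3) for k,v in o.items()})
a,d,c=look('top','top'); b,d2,c2=look('scene','scene')
np.savez('l.npz',a=a,d=d,b=b,d2=d2)
import pickle; pickle.dump((c,c2),open('c.pkl','wb')); print(c[3],c2[3])
E
```

```text
{'time_s': np.float64(0.0), 'q': array([-1.339,  0.182,  1.608,  0.   ,  1.354, -0.206]), 'dq': array([-0.001, -0.003,  0.002,  0.003,  0.   , -0.001]), 'joint_efforts': array([ 0.0000e+00, -4.4488e+01, -3.5133e+01, -0.0000e+00,  9.0000e-03,
        0.0000e+00]), 'eef_pos': array([ 0.244, -0.52 ,  0.23 ]), 'eef_rot': array([-0.001,  0.976,  0.217,  0.   ]), 'wrist_force': array([-0.504, -0.72 ,  0.722]), 'torque': array([-0.006, -0.012, -0.035]), 'grasp_force': np.float64(0.0), 'opening': np.float64(1.0)}
[ 0.41932601 -0.01810165  1.11994465] [0.86903146 0.54753242 0.94805996]
```

View pics/top.png

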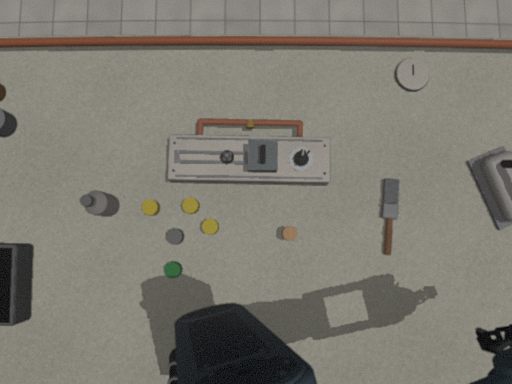

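View pics/scene.png

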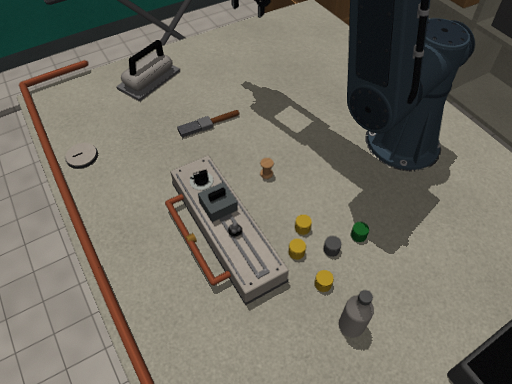

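The top view shows the console (168–330, 135–184), the knob (301,158), the guard (262,155), the stud (227,157) and the grey cap (174,236). The yellow caps, the green cap and the spool (289,233) are nearby. Next I'll measure these.

```bash
python3 - <<'E'
from h import *
import pickle
L=np.load('l.npz'); c,c2=pickle.load(open('c.pkl','rb')); d=L['d']; a=L['a']
v,u=np.mgrid[0:384,0:512]; uv=np.c_[u.ravel(),v.ravel()]
P=bydepth(c,uv,d).reshape(384,512,3)
def rep(n,m):
    q=P[m]; print(n,m.sum(),np.round(q.mean(0),4),np.round(np.ptp(q,axis=0),3))
# console top
win=np.zeros_like(d,bool); win[128:190,160:336]=1
m=win&(abs(P[...,2]-.06)<.008)
n,l,s,ce=cv2.connectedComponentsWithStats(m.astype(np.uint8)); m=l==1+np.argmax(s[1:,4])
cs=cv2.findContours(m.astype(np.uint8),0,1)[0]; cs=max(cs,key=cv2.contourArea).reshape(-1,2)
W=onplane(c,cs,.06)[:,:2].astype(np.float32); r=cv2.minAreaRect(W); print('console',r); rep('top',m)
def w(u0,v0,r): return (u-u0)**2+(v-v0)**2<r*r
for nm,u0,v0,z0,z1 in [('cap',174,236,.028,.045),('spool',289,233,.04,.06),('stud',227,157,.085,.11),('fin',262,155,.112,.135),('roof',262,155,.094,.106),('knobbar',301,158,.088,.1),('bottle',95,202,.02,.2)]:
    rep(nm,w(u0,v0,25 if nm=='roof' else 14)&(P[...,2]>z0)&(P[...,2]<z1))
# knob zoom
big=cv2.resize(a[128:190,200:340],None,fx=5,fy=5,interpolation=cv2.INTER_CUBIC); cv2.imwrite('pics/z.png',big[:,:,::-1])
print(rays(c,[[174,236]]))
o=ctrl.get_obs();print(np.round(tool()[1],3))
print(ctrl.camera_info('wrist'))
E
```

```text
console ((0.6154983043670654, -0.007661104202270508), (0.40950632095336914, 0.11673776805400848), 89.02666473388672)
top 6114 [ 6.143e-01 -6.000e-04  6.060e-02] [0.123 0.412 0.016]
cap 208 [0.4191 0.1825 0.0339] [0.038 0.041 0.012]
spool 176 [ 0.4275 -0.1097  0.0501] [0.035 0.036 0.01 ]
stud 66 [0.6165 0.0477 0.0903] [0.023 0.022 0.014]
fin 95 [ 0.6156 -0.0401  0.1213] [0.042 0.012 0.016]
roof 776 [ 0.615  -0.0412  0.1001] [0.072 0.071 0.011]
knobbar 74 [ 0.6136 -0.1374  0.0939] [0.037 0.016 0.01 ]
bottle 543 [0.498  0.3538 0.1197] [0.06  0.06  0.098]
[[ 2.84341376e-04  1.85106524e-01 -1.00446444e+00]]
[[ 0.906  0.424 -0.   ]
 [ 0.424 -0.906  0.002]
 [ 0.    -0.002 -1.   ]]
{'camera_matrix': array([[270.48506292,   0.        , 253.91666104],
       [  0.        , 270.48506292, 187.39939285],
       [  0.        ,   0.        ,   1.        ]]), 'D': array([-0.00745409,  0.        ,  0.        ,  0.        ,  0.        ]), 'T_tool_cam': array([[ 8.73224931e-04, -9.64771787e-01, -2.63086745e-01,
         6.63789744e-02],
       [ 9.99999391e-01,  6.65004337e-04,  8.80496566e-04,
         4.84995084e-04],
       [-6.74524419e-04, -2.63087354e-01,  9.64771781e-01,
        -1.41853619e-01],
       [ 0.00000000e+00,  0.00000000e+00,  0.00000000e+00,
         1.00000000e+00]])}
```

View pics/z.png

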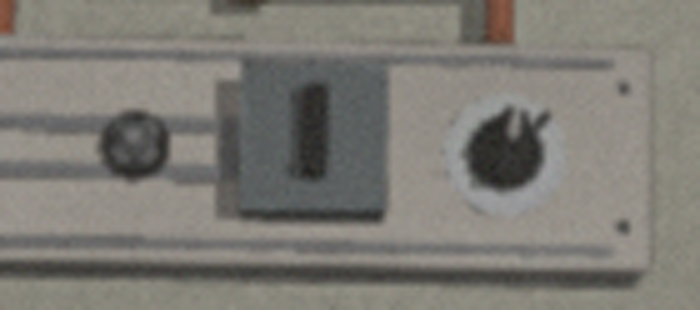

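The enlarged crop shows the pointer stripe near (515,120), about 15° clockwise of +x, and the index near (540,122), about 45°. I'll move over the knob for a closer look.

>>> drive_tool(
  plan=[
    [[0.632,-0.229,0,0.222],[0.632,-0.229,0,0.222],[0.632,-0.229,0,0.222],[0.632,-0.229,0,0.222],[0.632,-0.229,0,0.222],[0.632,-0.229,0,0.222],[0.632,-0.229,0,0.222],[0.632,-0.229,0,0.222],[0.632,-0.229,0,0.222],[0.632,-0.229,0,0.222]],
  ],
  jaw=0,
)

```text
time_s: 0.93
eef_pos: [0.4337, -0.3306, 0.231]
eef_rot: [-0.0, 0.992, -0.129, -0.0]
wrist_force: [-0.4, -0.0, -0.0]
opening: 1.0
grasp_force: 0.0
```

```bash
python3 - <<'E'
from h import *
print(rel([0.6134,-.1377,.231]),tool()[0],np.round(tool()[1],3))
E
```

```text
[ 3.111e-01 -5.811e-01 -3.000e-04] [ 0.43368153 -0.33062225  0.23096813] [[ 0.967 -0.256 -0.001]
 [-0.256 -0.967  0.   ]
 [-0.001  0.    -1.   ]]
```

>>> drive_tool(
  plan=[
    [[0.311,-0.581,0,0],[0.311,-0.581,0,0],[0.311,-0.581,0,0],[0.311,-0.581,0,0],[0.311,-0.581,0,0],[0.311,-0.581,0,0],[0.311,-0.581,0,0],[0.311,-0.581,0,0],[0.311,-0.581,0,0]],
  ],
)

```text
time_s: 1.68
eef_pos: [0.6133, -0.139, 0.2307]
eef_rot: [0.0, 0.992, -0.129, -0.001]
wrist_force: [-1.0, -0.5, 0.6]
opening: 1.001
grasp_force: 0.0
```

```bash
python3 - <<'E'
from h import *
a,d,c=look('wrist'); np.savez('w.npz',a=a,d=d)
import pickle; pickle.dump(c,open('w.pkl','wb'))
p,R=tool(); print(p)
# rectify onto plane z=.062 (dial), world-aligned: up=+x, left=+y, 0.2mm.. px=0.25mm
K,D,Rw,cc=c; n=400; s=.00025
for z,nm in ((.066,'k1'),(.094,'k2')):
    ii,jj=np.mgrid[0:n,0:n]; X=np.stack([.6134+(n/2-ii)*s,-.1377+(n/2-jj)*s,np.full((n,n),z)],-1).reshape(-1,3)
    pc=(X-cc)@Rw; uv=cv2.projectPoints(pc,np.zeros(3),np.zeros(3),K,D)[0].reshape(n,n,2).astype(np.float32)
    r=cv2.remap(a,uv[...,0],uv[...,1],cv2.INTER_LINEAR); cv2.imwrite(f'pics/{nm}.png',r[:,:,::-1])
A=np.hstack([cv2.imread('pics/k1.png'),cv2.imread('pics/k2.png')]); cv2.imwrite('pics/k.png',A)
E
```

```text
[ 0.61288612 -0.13966043  0.23078043]
```

View pics/k.png

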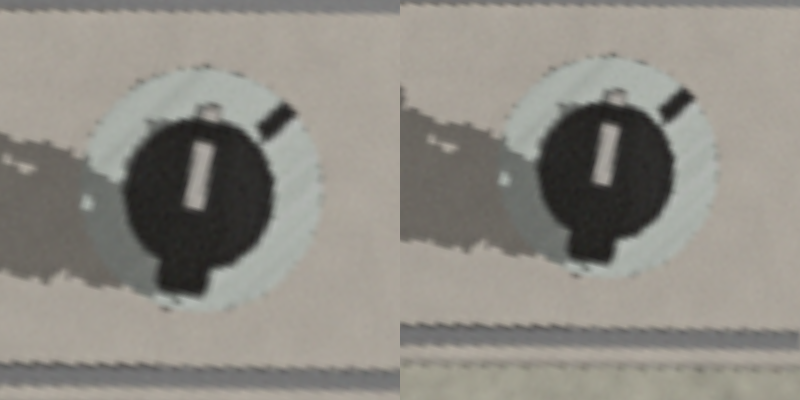

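Rectified view of the dial plate: the centre is about (205,190), the index (278,121), which is 46.6° clockwise of +x. The white stripe runs from (195,209) to (204,143), which is 7.7° clockwise. So the knob needs about 39° clockwise. I'll pre-close the fingers halfway to clear the guard.

>>> drive_tool(
  plan=[
    [[0,0,0,-0.039],[0,0,0,-0.039],[0,0,0,-0.039],[0,0,0,-0.039],[0,0,0,-0.039],[0,0,0,-0.039],[0,0,0,-0.039]],
  ],
  jaw=0.5,
)

```text
time_s: 2.32
eef_pos: [0.6137, -0.1382, 0.2314]
eef_rot: [0.0, 0.998, -0.069, 0.0]
wrist_force: [0.2, 0.3, -0.5]
opening: 0.497
grasp_force: 0.0
```

```bash
python3 - <<'E'
from h import *
p,R=tool();print(rel([0.614,-.138,.074]),p,np.degrees(np.arctan2(R[1,0],R[0,0])),ctrl.get_obs()['opening'],R[2])
a,d,c=look('wrist'); import pickle
uvs=np.mgrid[0:512,0:384].reshape(2,-1).T
P=bydepth(c,uvs,d); g=a[uvs[:,1],uvs[:,0]].max(1)
m=(np.hypot(P[:,0]-.614,P[:,1]+.138)<.026)&(P[:,2]>.088)&(P[:,2]<.1); q=P[m]
r=cv2.minAreaRect(q[:,:2].astype(np.float32)); print(m.sum(),q.mean(0),r)
E
```

```text
[ 0.0006 -0.0006  0.3934] [ 0.61371957 -0.1382037   0.23136047] -7.9231114839790155 0.49703472416127237 [ 7.64296766e-05  4.13825564e-05 -9.99999996e-01]
363 [ 0.61581629 -0.13723574  0.093111  ] ((0.6152247190475464, -0.1375066041946411), (0.011628016829490662, 0.03572993725538254), 81.69436645507812)
```

>>> drive_tool(
  plan=[
    [[0.003,-0.001,0.1,0.001],[0.003,-0.001,0.2,0.001],[0.003,-0.001,0.28,0.001],[0.003,-0.001,0.34,0.001],[0.003,-0.001,0.37,0.001],[0.003,-0.001,0.393,0.001],[0.003,-0.001,0.393,0.001],[0.003,-0.001,0.393,0.001]],
  ],
)

```text
time_s: 3.03
eef_pos: [0.6158, -0.138, 0.0751]
eef_rot: [0.0, 0.998, -0.07, 0.001]
wrist_force: [0.1, 0.2, 0.3]
opening: 0.5
grasp_force: 0.0
```

>>> drive_tool(
  plan=[
    [[0,0,0,0],[0,0,0,0],[0,0,0,0],[0,0,0,0],[0,0,0,0],[0,0,0,0],[0,0,0,0],[0,0,0,0]],
  ],
  jaw=1,
)

```text
time_s: 3.7
eef_pos: [0.6164, -0.1372, 0.0763]
eef_rot: [-0.0, 0.998, -0.07, 0.002]
wrist_force: [0.0, 4.5, 5.7]
opening: 0.124
grasp_force: 60.7
```

>>> drive_tool(
  plan=[
    [[0,0,0,0.03],[0,0,0,0.06],[0,0,0,0.09],[0,0,0,0.12],[0,0,0,0.15],[0,0,0,0.18],[0,0,0,0.2],[0,0,0,0.215],[0,0,0,0.215],[0,0,0,0.215],[0,0,0,0.215]],
  ],
)

```text
time_s: 4.62
eef_pos: [0.6159, -0.1381, 0.0763]
eef_rot: [0.0, 0.918, -0.397, 0.001]
wrist_force: [-1.6, 1.5, 6.8]
opening: 0.121
grasp_force: 60.7
```

>>> drive_tool(
  plan=[
    [[0,0,0,0],[0,0,0,0],[0,0,0,0],[0,0,0,0],[0,0,0,0],[0,0,0,0]],
  ],
  jaw=0.5,
)

```text
time_s: 5.12
eef_pos: [0.615, -0.1378, 0.074]
eef_rot: [-0.0, 0.918, -0.397, -0.0]
wrist_force: [-0.4, 0.3, 0.0]
opening: 0.5
grasp_force: 0.0
```

>>> drive_tool(
  plan=[
    [[0,0,-0.1,0],[0,0,-0.2,0],[0,0,-0.3,0],[0,0,-0.35,0],[0,0,-0.38,0],[0,0,-0.38,0],[0,0,-0.38,0]],
  ],
)

```text
time_s: 5.7
eef_pos: [0.6147, -0.1376, 0.2252]
eef_rot: [-0.0, 0.918, -0.397, -0.0]
wrist_force: [-0.5, -0.4, -0.4]
opening: 0.499
grasp_force: 0.0
```

```bash
cat > m.py <<'E'
from h import *
a,d,c=look('wrist'); 
p,R=tool(); print(p,np.degrees(np.arctan2(R[1,0],R[0,0])))
uvs=np.mgrid[0:512,0:384].reshape(2,-1).T
P=bydepth(c,uvs,d); g=a[uvs[:,1],uvs[:,0]].astype(int)
m=(np.hypot(P[:,0]-.6152,P[:,1]+.1375)<.026)&(P[:,2]>.088)&(P[:,2]<.1); q=P[m]
r=cv2.minAreaRect(q[:,:2].astype(np.float32)); print(m.sum(),r)
w=m&(g.min(1)>110); print('stripe',w.sum(),P[w].mean(0)-[*r[0],0])
Q=onplane(c,uvs,.063); rr=np.hypot(Q[:,0]-.6152,Q[:,1]+.1375)
k=(rr>.0225)&(rr<.031)&(g.max(1)<75); im=np.zeros((384,512),np.uint8); im[uvs[k,1],uvs[k,0]]=1
n,l,s,ce=cv2.connectedComponentsWithStats(im)
for i in range(1,n):
    if s[i,4]>15:
        b=onplane(c,[ce[i]],.063)[0]-[.6152,-.1375,0]; print('dark',s[i,4],np.degrees(np.arctan2(-b[1],b[0])),np.hypot(*b[:2]))
m=(P[:,2]>.112)&(P[:,2]<.13)&(abs(P[:,0]-.616)<.04); 
if m.sum()>50: print('fin',m.sum(),cv2.minAreaRect(P[m][:,:2].astype(np.float32)))
cv2.imwrite('pics/m.png',a[:,:,::-1])
E
python3 m.py
```

```text
[ 0.61401104 -0.13733309  0.22383326] -46.74221790381946
371 ((0.6152491569519043, -0.1374703347682953), (0.010579322464764118, 0.03571018576622009), 43.14877700805664)
stripe 58 [ 0.00580837 -0.00660949  0.09378882]
dark 28 47.81099489250923 0.026799431335309282
dark 32 -133.27090799655048 0.024084480446109474
fin 144 ((0.6324590444564819, -0.04114747792482376), (0.011569840833544731, 0.012477696873247623), 85.64933013916016)
```

View pics/m.png

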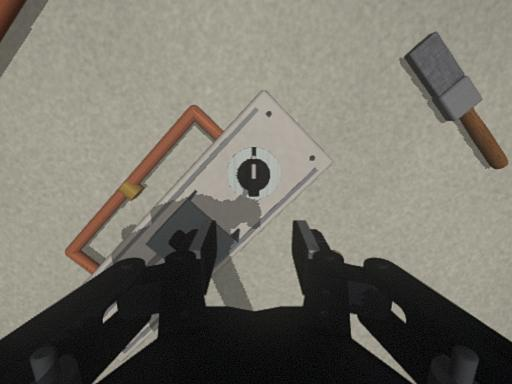

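The wrist view shows the white stripe at (254,171) directly facing the index at (254,150), and the measured angles agree (46.9° against 47.8°). The guard fin is next.

>>> drive_tool(
  plan=[
    [[-0.174,-0.167,0,-0.2545],[-0.174,-0.167,0,-0.2545],[-0.174,-0.167,0,-0.2545],[-0.174,-0.167,0,-0.2545],[-0.174,-0.167,0,-0.2545],[-0.174,-0.167,0,-0.2545],[-0.174,-0.167,0,-0.2545],[-0.174,-0.167,0,-0.2545],[-0.174,-0.167,0,-0.2545],[-0.174,-0.167,0,-0.2545]],
  ],
)

```text
time_s: 6.58
eef_pos: [0.6153, -0.0412, 0.2244]
eef_rot: [-0.0, 1.0, -0.009, -0.001]
wrist_force: [0.5, -0.2, -1.1]
opening: 0.5
grasp_force: 0.0
```

```bash
python3 m.py; python3 -c "
from h import *
print(rel([.6155,-.041,.105]))"
```

```text
[ 0.61549572 -0.04122389  0.22488528] -1.0185180066513342
420 ((0.6151944994926453, -0.13674333691596985), (0.012284821830689907, 0.035775359719991684), 43.268699645996094)
stripe 67 [ 0.0063554  -0.00792509  0.09376586]
dark 25 46.0332375931519 0.02684172039852544
fin 581 ((0.6171963214874268, -0.0399940088391304), (0.011596130207180977, 0.04294566065073013), 88.91719055175781)
[ 0.0006 -0.0004  0.2997]
```

>>> drive_tool(
  plan=[
    [[0.003,-0.003,0.08,0],[0.003,-0.003,0.16,0],[0.003,-0.003,0.22,0],[0.003,-0.003,0.27,0],[0.003,-0.003,0.3,0],[0.003,-0.003,0.3,0],[0.003,-0.003,0.3,0]],
  ],
)

```text
time_s: 7.22
eef_pos: [0.6171, -0.0401, 0.1059]
eef_rot: [-0.0, 1.0, -0.008, -0.0]
wrist_force: [0.4, 0.4, 1.2]
opening: 0.503
grasp_force: 0.0
```

>>> drive_tool(
  plan=[
    [[0,0,0,0],[0,0,0,0],[0,0,0,0],[0,0,0,0],[0,0,0,0],[0,0,0,0],[0,0,0,0]],
  ],
  jaw=1,
)

```text
time_s: 7.8
eef_pos: [0.6185, -0.0403, 0.1082]
eef_rot: [0.0, 1.0, -0.008, 0.002]
wrist_force: [-0.7, 0.6, 6.5]
opening: 0.119
grasp_force: 60.7
```

>>> drive_tool(
  plan=[
    [[0,0.03,0,0],[0,0.06,0,0],[0,0.09,0,0],[0,0.12,0,0],[0,0.15,0,0],[0,0.18,0,0],[0,0.21,0,0],[0,0.23,0,0],[0,0.24,0,0],[0,0.247,0,0],[0,0.247,0,0],[0,0.247,0,0]],
  ],
)

```text
time_s: 8.8
eef_pos: [0.6168, -0.137, 0.1081]
eef_rot: [-0.001, 1.0, -0.008, 0.001]
wrist_force: [-0.9, 7.6, 8.3]
opening: 0.12
grasp_force: 61.1
```

>>> drive_tool(
  plan=[
    [[0,0.007,0,0],[0,0.007,0,0],[0,0.007,0,0],[0,0.007,0,0]],
  ],
)

```text
time_s: 9.13
eef_pos: [0.6168, -0.1371, 0.1081]
eef_rot: [-0.003, 1.0, -0.008, 0.001]
wrist_force: [-0.0, 17.5, 10.9]
opening: 0.117
grasp_force: 61.4
```

>>> drive_tool(
  plan=[
    [[0,-0.006,0,0],[0,-0.007,0,0],[0,-0.007,0,0],[0,-0.007,0,0],[0,-0.007,0,0],[0,-0.007,0,0]],
  ],
  jaw=0.5,
)

```text
time_s: 9.63
eef_pos: [0.6155, -0.1394, 0.106]
eef_rot: [0.0, 1.0, -0.008, -0.0]
wrist_force: [-0.4, -0.2, 0.4]
opening: 0.497
grasp_force: 0.0
```

>>> drive_tool(
  plan=[
    [[0,0,-0.08,0],[0,0,-0.17,0],[0,0,-0.26,0],[0,0,-0.3,0],[0,0,-0.3,0],[0,0,-0.3,0]],
  ],
)

```text
time_s: 10.13
eef_pos: [0.6162, -0.1394, 0.2274]
eef_rot: [0.001, 1.0, -0.008, 0.001]
wrist_force: [-1.2, 0.0, -1.1]
opening: 0.502
grasp_force: 0.0
```

```bash
python3 m.py|grep fin; python3 - <<'E'
from h import *
a,d,c=look('top')
v,u=np.mgrid[0:384,0:512]; P=bydepth(c,np.c_[u.ravel(),v.ravel()],d).reshape(384,512,3)
m=(P[...,2]>.028)&(P[...,2]<.045)&(np.hypot(u-174,v-236)<14)
print('cap',m.sum(),P[m].mean(0), cv2.minEnclosingCircle(P[m][:,:2].astype(np.float32)))
m=(P[...,2]>.093)&(P[...,2]<.1)&(np.hypot(u-227,v-157)<10); print('stud',m.sum(),P[m].mean(0))
p,R=tool(); print(p); print(rel([.417,.182,.225]))
E
```

```text
fin 532 ((0.6155673265457153, -0.1368873566389084), (0.010725222527980804, 0.04275963455438614), 89.14323425292969)
cap 207 [0.41900088 0.18255994 0.03416012] ((0.419558584690094, 0.1829068958759308), 0.02078115940093994)
stud 19 [0.61701684 0.04821132 0.09532854]
[ 0.61471818 -0.13873206  0.22441762]
[-5.074e-01 -7.936e-01  5.000e-04]
```

The guard is on its stop: it didn't move under 17 N, and the fin now sits at the knob axis. Now to the cap.

>>> drive_tool(
  plan=[
    [[-0.505,-0.796,0,0],[-0.505,-0.796,0,0],[-0.505,-0.796,0,0],[-0.505,-0.796,0,0],[-0.505,-0.796,0,0],[-0.505,-0.796,0,0],[-0.505,-0.796,0,0],[-0.505,-0.796,0,0],[-0.505,-0.796,0,0],[-0.505,-0.796,0,0],[-0.505,-0.796,0,0],[-0.505,-0.796,0,0]],
  ],
  jaw=0.2,
)

```text
time_s: 11.23
eef_pos: [0.4184, 0.1825, 0.225]
eef_rot: [0.0, 1.0, -0.008, -0.001]
wrist_force: [0.7, -1.2, 0.1]
opening: 0.806
grasp_force: 0.0
```

>>> drive_tool(
  plan=[
    [[-0.0,0,0,0],[0,0,0,0],[0,0,0,0]],
  ],
)

```text
time_s: 11.48
eef_pos: [0.4194, 0.1816, 0.2258]
eef_rot: [0.0, 1.0, -0.009, -0.0]
wrist_force: [-0.3, -0.6, 0.1]
opening: 0.8
grasp_force: 0.0
```

```bash
python3 - <<'E'
from h import *
a,d,c=look('wrist','cap'); p,R=tool(); print(p)
v,u=np.mgrid[0:384,0:512]; P=bydepth(c,np.c_[u.ravel(),v.ravel()],d).reshape(384,512,3)
m=(P[...,2]>.03)&(P[...,2]<.038)&(np.hypot(P[...,0]-.419,P[...,1]-.183)<.03)
print(m.sum(),P[m].mean(0),cv2.minEnclosingCircle(P[m][:,:2].astype(np.float32)))
E
```

```text
[0.41934386 0.181719   0.22584476]
807 [0.42073351 0.18358636 0.03321359] ((0.4203421473503113, 0.18332618474960327), 0.020697183907032013)
```

View pics/cap.png

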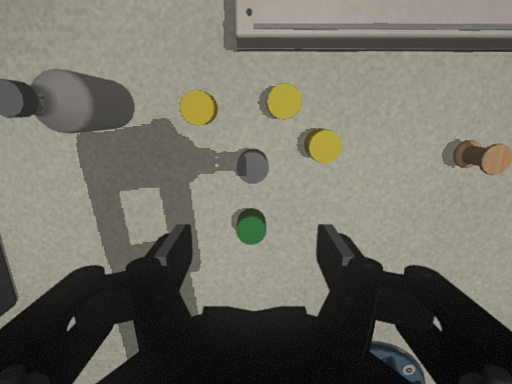

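The grey cap is at (252,166). The yellow caps and the green one are clear of the finger paths along y. I'll descend onto it.

>>> drive_tool(
  plan=[
    [[0.0025,-0.004,0.09,0],[0.0025,-0.004,0.18,0],[0.0025,-0.004,0.27,0],[0.0025,-0.004,0.36,0],[0.0025,-0.004,0.44,0],[0.0025,-0.004,0.5,0],[0.0025,-0.004,0.535,0],[0.0025,-0.004,0.553,0],[0.0025,-0.004,0.553,0],[0.0025,-0.004,0.553,0]],
  ],
)

```text
time_s: 12.37
eef_pos: [0.4204, 0.1841, 0.0052]
eef_rot: [-0.0, 1.0, -0.008, 0.0]
wrist_force: [0.2, 0.3, 0.4]
opening: 0.799
grasp_force: 0.0
```

>>> drive_tool(
  plan=[
    [[0,0,0,0],[0,0,0,0],[0,0,0,0],[0,0,0,0],[0,0,0,0],[0,0,0,0],[0,0,0,0],[0,0,0,0]],
  ],
  jaw=1,
)

```text
time_s: 13.03
eef_pos: [0.4212, 0.1845, 0.0065]
eef_rot: [-0.0, 1.0, -0.008, 0.002]
wrist_force: [-0.3, -0.7, 6.0]
opening: 0.467
grasp_force: 60.6
```

>>> drive_tool(
  plan=[
    [[0,0,-0.08,0],[0,0,-0.18,0],[0,0,-0.28,0],[0,0,-0.38,0],[0,0,-0.47,0],[0,0,-0.5,0],[0,0,-0.5,0]],
  ],
)

```text
time_s: 13.62
eef_pos: [0.4226, 0.1849, 0.2101]
eef_rot: [-0.001, 1.0, -0.008, 0.005]
wrist_force: [0.2, 0.7, -0.3]
opening: 0.464
grasp_force: 60.6
```

>>> drive_tool(
  plan=[
    [[0.08,0.08,0,0],[0.15,0.15,0,0],[0.22,0.22,0,0],[0.28,0.28,0,0],[0.32,0.32,0,0],[0.331,0.334,0,0],[0.331,0.334,0,0],[0.331,0.334,0,0],[0.331,0.334,0,0],[0.331,0.334,0,0]],
  ],
)

```text
time_s: 14.45
eef_pos: [0.549, 0.0499, 0.2047]
eef_rot: [-0.0, 1.0, -0.007, -0.0]
wrist_force: [0.3, 0.6, -0.9]
opening: 0.463
grasp_force: 60.6
```

```bash
python3 - <<'E'
from h import *
a,d,c=look('wrist','stud'); p,R=tool(); print(p)
v,u=np.mgrid[0:384,0:512]; P=bydepth(c,np.c_[u.ravel(),v.ravel()],d).reshape(384,512,3)
for z0,z1 in ((.09,.1),(.094,.099),(.076,.09)):
    m=(P[...,2]>z0)&(P[...,2]<z1)&(np.hypot(P[...,0]-.617,P[...,1]-.048)<.02)
    if m.sum()>3: print(z0,m.sum(),P[m].mean(0),cv2.minEnclosingCircle(P[m][:,:2].astype(np.float32)))
# cap held
q=(P-p)@R
m=(abs(q[...,0])<.03)&(abs(q[...,1])<.019)&(q[...,2]>-.035)&(q[...,2]<-.02)
print('cap top in tool',m.sum(),q[m].mean(0),np.ptp(q[m],axis=0),np.median(q[m],axis=0))
E
```

```text
[0.54921502 0.04983799 0.20487633]
0.09 214 [0.61794564 0.047932   0.09332918] ((0.6183504462242126, 0.04769663140177727), 0.008438115008175373)
0.094 94 [0.61795017 0.04799313 0.09522298] ((0.6174514293670654, 0.04775793105363846), 0.00520305335521698)
0.076 379 [0.61809248 0.04798129 0.08491382] ((0.6178523302078247, 0.04812336340546608), 0.014014742337167263)
cap top in tool 5343 [ 0.00106363  0.00022534 -0.02624799] [0.04124157 0.03795263 0.00836658] [ 0.00136353  0.00015893 -0.026466  ]
```

View pics/stud.png

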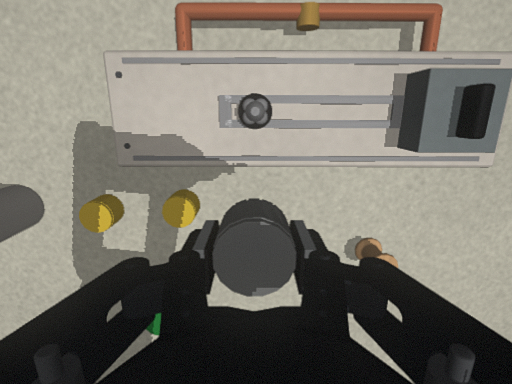

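The view shows the cap held between the pads, with its top at (254,253), and the stud clear at (255,111). I'll move over the stud.

>>> drive_tool(
  plan=[
    [[0.05,0.001,0,0],[0.1,0.002,0,0],[0.14,0.002,0,0],[0.17,0.002,0,0],[0.17,0.002,0,0],[0.17,0.002,0,0],[0.17,0.002,0,0],[0.17,0.002,0,0],[0.17,0.002,0,0]],
  ],
)

```text
time_s: 15.25
eef_pos: [0.6174, 0.047, 0.2051]
eef_rot: [-0.0, 1.0, -0.008, -0.0]
wrist_force: [-0.1, 0.8, -0.2]
opening: 0.463
grasp_force: 60.6
```

```bash
python3 - <<'E'
from h import *
a,d,c=look('wrist'); p,R=tool(); print(p,np.degrees(np.arctan2(R[1,0],R[0,0])),R[2])
v,u=np.mgrid[0:384,0:512]; P=bydepth(c,np.c_[u.ravel(),v.ravel()],d).reshape(384,512,3)
q=(P-p)@R
m=(abs(q[...,0])<.025)&(abs(q[...,1])<.0195)&(abs(q[...,2]+.027)<.004)
print(m.sum(),np.median(q[m],axis=0),q[m].min(0),q[m].max(0)); t=q[m]
for lo in (-.010,0,.010):
    k=t[abs(t[:,1]-lo)<.001]; print(lo,np.percentile(k[:,0],[1,99]))
for z0 in (0,): print(P[m].mean(0))
print(ctrl.get_obs()['eef_pos'])
E
```

```text
[0.61751543 0.04689838 0.20510128] -0.912845608978882 [ 7.37242556e-05  1.56841761e-05 -9.99999997e-01]
5214 [ 0.0008543   0.00011146 -0.02665175] [-0.02151735 -0.01948983 -0.03093815] [ 0.01977766  0.01947808 -0.02301049]
-0.01 [-0.01753307  0.01664861]
0 [-0.02014676  0.01918652]
0.01 [-0.01830055  0.0169253 ]
[0.61805425 0.04682472 0.23170249]
[0.61751543 0.04689838 0.20510128]
```

>>> drive_tool(
  plan=[
    [[0.002,-0.0025,0.07,0],[0.002,-0.0025,0.14,0],[0.002,-0.0025,0.2,0],[0.002,-0.0025,0.235,0],[0.002,-0.0025,0.25,0],[0.002,-0.0025,0.258,0],[0.002,-0.0025,0.262,0],[0.002,-0.0025,0.262,0],[0.002,-0.0025,0.262,0],[0.002,-0.0025,0.262,0]],
  ],
)

```text
time_s: 16.13
eef_pos: [0.6197, 0.0476, 0.1014]
eef_rot: [0.0, 1.0, -0.008, 0.001]
wrist_force: [-0.5, -0.3, -0.6]
opening: 0.462
grasp_force: 60.6
```

>>> drive_tool(
  plan=[
    [[0,0,0.01,0],[0,0,0.02,0],[0,0,0.025,0],[0,0,0.03,0],[0,0,0.035,0],[0,0,0.04,0],[0,0,0.04,0]],
  ],
)

```text
time_s: 16.72
eef_pos: [0.6186, 0.048, 0.0836]
eef_rot: [-0.0, 1.0, -0.008, -0.0]
wrist_force: [1.0, 1.9, -3.6]
opening: 0.462
grasp_force: 60.6
```

>>> drive_tool(
  plan=[
    [[0,0,0.005,0],[0,0,0.01,0],[0,0,0.014,0],[0,0,0.018,0],[0,0,0.022,0],[0,0,0.025,0],[0,0,0.025,0],[0,0,0.025,0]],
  ],
)

```text
time_s: 17.38
eef_pos: [0.6189, 0.0476, 0.0754]
eef_rot: [0.0, 1.0, -0.008, -0.0]
wrist_force: [-5.1, 0.8, 10.7]
opening: 0.466
grasp_force: 62.4
```

>>> drive_tool(
  plan=[
    [[0,0,0.003,0],[0,0,0.003,0],[0,0,0.003,0],[0,0,0.003,0],[0,0,0.003,0],[0,0,0.003,0]],
  ],
)

```text
time_s: 17.88
eef_pos: [0.6191, 0.0476, 0.0748]
eef_rot: [0.0, 1.0, -0.008, 0.0]
wrist_force: [-6.0, 0.6, 12.1]
opening: 0.465
grasp_force: 62.7
```

```bash
python3 - <<'E'
from h import *
a,d,c=look('wrist'); p,R=tool(); o=ctrl.get_obs(); print(p,o['wrist_force'],o['torque'])
v,u=np.mgrid[0:384,0:512]; P=bydepth(c,np.c_[u.ravel(),v.ravel()],d).reshape(384,512,3)
q=(P-p)@R
m=(abs(q[...,0])<.018)&(abs(q[...,1])<.017)&(abs(q[...,2]+.027)<.008)
t=P[m]; A=np.c_[t[:,:2]-t[:,:2].mean(0),np.ones(len(t))]; print(t.mean(0),np.linalg.lstsq(A,t[:,2],rcond=None)[0])
m=(abs(P[...,2]-.06)<.006)&(abs(P[...,0]-.617)<.06)&(abs(P[...,1]-.02)<.12); print('box top',m.sum(),np.median(P[m][:,2]))
print(look('top','end')and 0)
E
```

```text
[0.61918188 0.04756596 0.07480685] [-5.1848745   0.17195152 12.4906847 ] [ 0.16540575  0.993787   -0.03095313]
[0.62021625 0.04745007 0.10130003] [-0.03250129 -0.00127733  0.10130003]
box top 47720 0.059404971294773554
0
```

View pics/end.png

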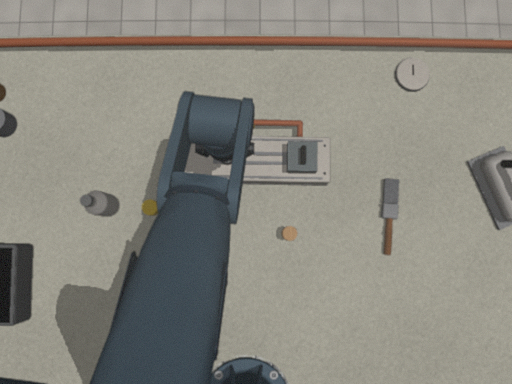

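The guard sits over the knob at (301,156), and the spool, brush and bottle are where they started. The cap's top is 42 mm above the box, so its mouth is about 8 mm up. It is nearly level and pressed with 12 N, so I'm handing in.

```bash
python3 -c "
from bench import ctrl
print(ctrl.hand_in())"
```

```text
the job is handed in; nothing more can be done
None
```

I handed the job in with the knob set to the index, the guard on its end stop, and the cap snapped on and still pressed down at about 12 N; the hand-in returned no verdict.

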